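Register a bar blank against fixture pins and clamp it

TASK

Lay the longer of the two aluminium bars flat on the steel fixture plate and push it fully home, so that its long edge sits flush on both pins of the far row and its end touches the single end pin. Only when it is home against all three pins, slide the clamp forward until its jaw bears on the bar, and leave it clamped there. Leave the shorter bar and the other things on the bench where they are.

Things in the scene. Friction and masses are not known exactly. Their poses are not given: they have to be found in the camera images.
- long_bar_mid (a point): Centre of the longer loose plain aluminium bar, 28 x 130 x 16 mm (x, y, z: length along its y, z up), two small dark dots on its top near the ends; about 0.16 kg. Lies flat on the bench (centre 8 mm above its support). It goes into the fixture; either end may face the end pin.
- short_bar: The shorter bar, same section and look, 28 x 90 x 16 mm, length along y; origin at the centre of its underside. Not used: leave it.
- fixture: Dark steel fixture plate fixed to the bench, 180 (x) x 170 (y) x 12 mm; origin at the centre of its underside, z up, plate top at z = 12 mm. Its +x side, with a row of two pins, is the one away from the robot. The clamp runs along x at y = 0 on the robot's side between two fixed guide rails (10 mm wide at y = 22 and -22 mm, x from -90 to -26 mm, tops at z = 26 mm).
- far_pins (a point): Point midway between the two far-row pins, on the plate top, at (45, 0, 12) mm in the fixture's frame, axes as the fixture's. The pins are upright, steel, 10 mm diameter, 12 mm high, with axes 40 mm to either side along y; their bar sides lie 5 mm nearer the robot, at fixture x = 40 mm.
- end_pin (a point): Foot of the single end pin's axis on the plate top, at (26, 70, 12) mm in the fixture's frame; the same kind of pin. Its bar side lies at fixture y = 65 mm. A long bar home against all three pins lies along the fixture's y with its centre at (26, 0, 20) mm in the fixture's frame.
- clamp (a joint): Travel of the sliding clamp in m along the fixture's +x (to the far pins); 0 = fully back, 0.073 = end of travel; starts at 0 to 0.015. The jaw face, 32 mm wide, is at fixture x = -55 mm + travel, 1 to 14 mm above the plate; it meets a long bar that is home at travel 0.067. No spring: about 3 N of friction; it stays where it is left.
- clamp_grip (a point): Point in the black upright grip tab of the clamp, 19 mm behind the jaw face, 52 mm above the bench. The tab is 26 mm (fixture x) x 12 mm (fixture y); its top is 10 mm above this point, its foot 26 mm below. x and y axes parallel to the fixture's.
- cube: Bystander: brass doming cube, 48 mm; origin at the centre of its underside.
- tin: Bystander: round aluminium tin, 50 mm across, 25 mm high; origin at the centre of its underside.
- vial: Bystander: small brown bottle with a black cap, 33 mm across, 63 mm high; origin at the centre of its underside.
- file: Bystander: flat file with a turned wooden handle, 263 mm long, 21 mm thick; origin under its middle.
There are look-alikes about, which are no part of the job. Leave any yellow look-alike of the part that bears long_bar_mid alone.

How it is judged (in metres and radians):
On the way, in this order (a step that is already met when the one before it is completed fails the run):
1. the long bar lies flat on the plate, home against all three pins, with the clamp still at least 12 mm short of it (x of long_bar_mid in the frame of fixture between 0.024 and 0.0285 m and y of long_bar_mid in the frame of fixture between -0.002 and 0.002 m and z of long_bar_mid in the frame of fixture between 0.018 and 0.022 m and angle between the y axis of long_bar_mid and the y axis of fixture, either way round below 0.025 rad and value of joint clamp below 0.055 m), for 0.2 s.
2. the clamp is closed on the bar, which is still home (x of long_bar_mid in the frame of fixture between 0.024 and 0.0285 m and y of long_bar_mid in the frame of fixture between -0.002 and 0.002 m and z of long_bar_mid in the frame of fixture between 0.018 and 0.022 m and angle between the y axis of long_bar_mid and the y axis of fixture, either way round below 0.025 rad and value of joint clamp above 0.065 m), for 0.2 s.
At the end, for the whole second after the job is handed in: The long bar lies flat on the plate, within 2 mm of all three pins and parallel to the far row within 0.025 rad; the clamp jaw is within about 2 mm of the bar (travel over 0.065); the short bar and the bystanders are within 25 mm of where they began (all of step 2 and distance of each of short_bar, cube, tin, vial, file from where it was at the start of the episode below 0.025 m); the robot touches nothing.
It fails at once if the short bar or a bystander is moved more than 25 mm (distance of any of short_bar, cube, tin, vial, file from where it was at the start of the episode above 0.025 m).
It also fails if it takes over 69 s, if anything falls off the work surface, if the arm or the gripper's body presses on something with over 40 N, if the wrist force passes 120 N, or if a joint passes its speed limit or range.

ROBOT

A 7-joint arm with a two-finger parallel gripper is mounted at the origin on a cart in front of the work surface, level with it; the furniture and walls round the work are solid. World frame = base frame: x ahead of the robot, y to its left, z up, the work surface at z = 0. Lengths are in mm, angles in degrees, forces in N, time in s.
With the tool pointing down it reaches from about 350 to 900 mm from the base axis. Payload 19.9 kg.
Tool frame: the origin (TCP) lies midway between the tips of the shut fingers; the grasp point (between the pads) lies 19 mm behind it; z points along the fingers, y is the line along which they close (so a half turn about z gives the same grasp; the last joint's range is limited). The gripper opens to 94 mm and grips with 3 to 60 N. Pads are 16 mm wide; open, the fingers measure 119 mm over their backs; the gripper's body (75 mm by 177 mm) begins 78 mm behind the grasp point.
Start: joints at [71.476, 23.915, -0.59, 92.452, 0.269, 63.638, -3.037], TCP at [173.795, -600.325, 169.325] pointing down, gripper open.
Joint ranges: [-161.28, 161.28], [-22.2, 115.67], [-73.04, 71.86], [3.21, 147.25], [-68.34, 248.33], [10.77, 114.83], [-161.83, 161.83]. Speed limits (degrees/s): [108.29, 108.29, 136.94, 136.94, 172.46, 172.46, 172.46].

INTERFACE

Orientations are given as [roll, pitch, yaw] about the fixed x, y, z axes, in that order (R = Rz(yaw) Ry(pitch) Rx(roll)).
In Python, from rig import bot, cams, finder gives the robot as it stands.
- The arm moves only by the tool carry_out, never from a script. Its argument "increments" is a list of rows, each a list of 5 numbers: the opening, from -1 (shut) to 1 (fully open), then the shift along the tool's x, y, z in m, then the turn about the tool's z in rad. In form: [[grip, x, y, z, twist], ...]. A call has 1 to 12 rows; each row is the pose to reach, as a shift and turn from the pose commanded when the call began, along the tool's axes at that moment; what a row does not reach only later rows make up. A row lasts 1/8 s, in which the tool goes at most 62.5 mm and 10.7 degrees, less where a joint would pass 70% of its speed; a pose out of reach is approached as far as the arm can. A call with a gripper value outside its range is refused whole. The fingers move at their own pace and stop on an object; "squeeze" is the grip in N (left out, the last holds). Time passes only in rows, so rows that repeat a pose let the fingers close. It gives the time, the measured TCP pose, the force, the opening and the grip force at its end, in the units of the state.
- bot.observe(): the state, without advancing time (a new reading comes with each control period).
- cams.camera(name): name is "scene" or "top"; returns a dict with "frame" (420x560x3 uint8, blue, green, red), "intrinsics" (3x3 intrinsics, pixels), "R" (3x3) and "t" (3): a world point X has camera coordinates R X + t. Camera axes: x right, y down, z forward; pixel columns grow to the right and rows downward; lengths in mm; the calibration is good to about 2 mm. A picture is of the moment at which its call begins. There is no depth.
- bot.hand_in(): hands the job in; it is judged then, once.
Trained networks look in a picture, given as the dict that the camera call returned (one of the last four; its "shot" number tells which), for a name from the list of things; names that differ only in an ending like _2 or _b are one class to them, and where a whole thing is asked for, a point or a joint stands for the part that bears it (a point fixed in the world has none). Each returns a list of dicts, best first, with "confidence" (0 to 1); they miss things now and then, are a little off and sometimes report something else, mostly with a low value. They report only what shows in the picture. A call takes as long as a camera call. They do not tell look-alikes from the thing itself.
- finder.recognise(picture, thing): "centre" ([x, y, z] in mm, in the coordinates of the camera as it stood for that picture, good to about 4 mm: the middle of the surface that is visible of it).
- finder.outline_of(picture, thing): "pixels" (420x560 bool, what is visible of it).
- finder.pinpoint(picture, thing): "centre" ([x, y, z] in mm, in the coordinates of the camera as it stood for that picture, good to about 4 mm: a listed point, or the origin of a listed thing).
The state is a dict: "t": time; "joint_positions": joint angles; "qd": joint speeds; "tau": joint torques, N m; "tcp_pos": TCP position; "tool_rot": TCP orientation; "force": force on the tool from outside, world axes, zero at the start; "wrist_torque": the same for the moment, N m; "opening": opening from 0.0 (shut) to 1.0 (fully open); "grasp_force": force on a finger pad.
Only numpy, scipy, OpenCV 4.12 (cv2) and the standard library are available. Lean on these libraries where they do the work, as an engineer would, in place of code of your own. Each camera call takes 0.05 s, during which the arm holds its last target. There are 200 camera calls.

## Working session

There is one attempt and no reset: what is moved stays moved. The work goes in short steps, Python scripts to look and compute and a tool call to move; the robot and the scene stay as the last step left them, time stands still between calls to the robot, and variables do not carry over. Pictures are saved under pics/ and viewed, at most 13 in all, crops included, and the job is handed in when it is done.

Besides the shell and the picture viewer there is one more tool, called after ">>>" as a command line: name --pt "numbers of a row" for each row, then --argument value for the rest. carry_out: Moves the arm, as the interface text tells. Its arguments: {"type":"object","properties":{"increments":{"type":"array"},"squeeze":{"type":"number"}},"required":["increments"]}

```bash
mkdir -p pics
cat > h.py <<'E'
import numpy as np, cv2
from rig import bot, cams, finder
def W(p,c): return np.array(p['R']).T@(np.array(c)-np.array(p['t']))
def px(p,X):
    c=np.array(p['R'])@np.array(X)+np.array(p['t']); u=np.array(p['intrinsics'])@c; return u[:2]/u[2]
def ray(p,uv,z):
    R=np.array(p['R']);C=-R.T@np.array(p['t']);d=R.T@np.linalg.inv(p['intrinsics'])@[uv[0],uv[1],1]
    return C+d*(z-C[2])/d[2]
E
python3 - <<'E'
from h import *
s=bot.observe();print({k:np.round(s[k],3) for k in('t','tcp_pos','tool_rot','force','opening')})
for n in('scene','top'):
    p=cams.camera(n);cv2.imwrite(f'pics/{n}0.png',p['frame'])
    print(n,'cam at',-np.array(p['R']).T@p['t'])
    for th in ['long_bar_mid','short_bar','fixture','far_pins','end_pin','clamp_grip','cube','tin','vial','file']:
        for d in finder.pinpoint(p,th)[:3]:
            w=W(p,d['centre']);print(th,round(d['confidence'],2),w.round(1),px(p,w).round(0))
E
```

```text
{'t': np.float64(0.0), 'tcp_pos': array([ 173.647, -599.944,  168.711]), 'tool_rot': array([-1.79928e+02,  6.00000e-03,  1.61440e+01]), 'force': array([-0.06 , -0.202,  0.379]), 'opening': np.float64(0.998)}
scene cam at [-598.35858145  520.05201202  962.3601287 ]
long_bar_mid 0.62 [ 339.8 -483.4    4.6] [401. 231.]
short_bar 0.46 [ 611.4 -319.8   -4. ] [315. 206.]
fixture 0.69 [590.7 -61.8  -1.5] [254. 229.]
far_pins 0.66 [632.7 -55.7  10. ] [246. 220.]
end_pin 0.64 [606.9  12.5  15.7] [231. 228.]
clamp_grip 0.72 [518.7 -80.6  53.9] [269. 225.]
cube 0.62 [ 607.9 -504.    -0.8] [358. 193.]
tin 0.73 [496.9 182.4   1.8] [194. 267.]
top cam at [ 367.30680432 -109.70735047 1294.49231445]
long_bar_mid 0.96 [ 461.8 -374.3    9.4] [381. 219.]
long_bar_mid 0.59 [ 333.9 -479.3    7.8] [424. 269.]
fixture 0.7 [590.3 -63.1   1.3] [260. 172.]
far_pins 0.93 [632.6 -54.7  10.4] [257. 155.]
far_pins 0.49 [ 461.8 -374.5    8.5] [381. 219.]
end_pin 0.77 [602.3   7.   13.8] [233. 166.]
clamp_grip 0.62 [522.4 -77.3  56.2] [265. 195.]
cube 0.84 [ 607.6 -504.     1.6] [428. 164.]
tin 0.64 [498.  185.1  -5.8] [166. 208.]
vial 0.64 [690.5 176.1   1.5] [170. 135.]
file 0.61 [634.4 -53.9  12.4] [257. 154.]
```

View pics/scene0.png

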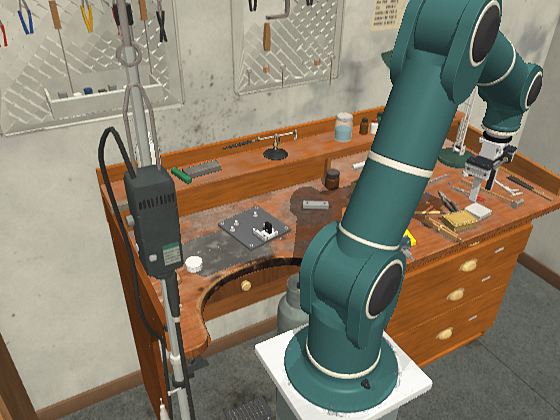

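View pics/top0.png

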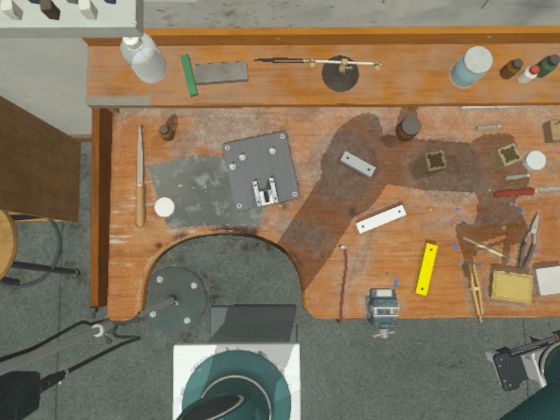

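The top view shows three bar-like things: a pale bar at (381,219), a shorter grey bar at (358,164) and a yellow look-alike at (427,268). The pale one is the longest aluminium bar, so I choose it. The fixture is at (260,172), with its clamp tab near (265,195). I'll check this in a close crop and fit the poses.

Run:
```python
from h import *
p=cams.camera('top');f=p['frame']
a=cv2.resize(f[125:215,215:305],(400,400),interpolation=cv2.INTER_CUBIC)
b=cv2.resize(f[145:235,335:425],(400,400),interpolation=cv2.INTER_CUBIC)
cv2.imwrite('pics/c1.png',np.hstack([a,b]))
for th,z in(('long_bar_mid',16),('short_bar',16),('fixture',12)):
    for d in finder.outline_of(p,th)[:3]:
        m=d['pixels'].astype(np.uint8);c,_=cv2.findContours(m,0,2)
        c=max(c,key=cv2.contourArea)
        pts=np.array([ray(p,q[0],z)[:2] for q in c],np.float32)
        print(th,round(d['confidence'],2),cv2.minAreaRect(pts),m.sum(),np.argwhere(m).mean(0)[::-1])
for th in('clamp_grip','end_pin','far_pins','fixture'):
    for n in range(1):
        for d in finder.pinpoint(p,th)[:1]: print(th,d['confidence'],W(p,d['centre']).round(1))
```

```text
long_bar_mid 0.89 ((335.435302734375, -482.3292236328125), (32.065956115722656, 128.5634765625), 74.84688568115234) 624 [425.99519231 268.48717949]
long_bar_mid 0.56 ((463.7848205566406, -372.1648864746094), (29.950714111328125, 132.7911376953125), 21.461702346801758) 577 [381.06585789 218.40034662]
short_bar 0.78 ((606.4238891601562, -315.3471984863281), (90.16140747070312, 31.963762283325195), 59.57902145385742) 398 [357.38442211 163.42713568]
fixture 0.74 ((590.81591796875, -65.24031066894531), (183.84271240234375, 171.3990020751953), 11.478994369506836) 4532 [261.01059135 170.79479259]
clamp_grip 0.59 [520.1 -80.1  56.6]
end_pin 0.75 [604.    7.4  12. ]
far_pins 0.7 [632.6 -53.1  10.5]
fixture 0.94 [586.5 -62.8  -0.8]
```

View pics/c1.png

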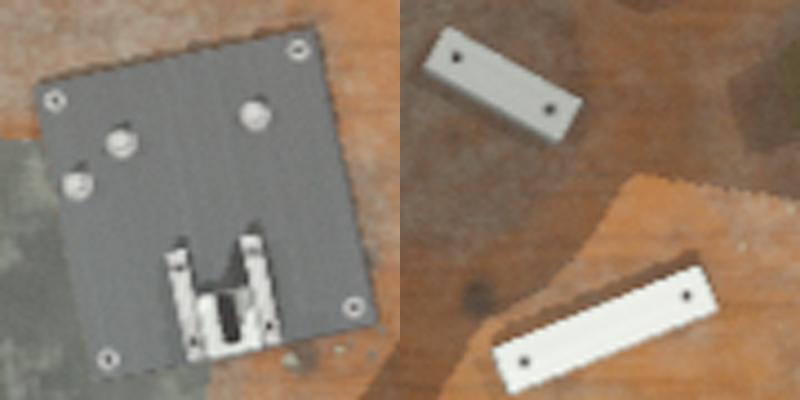

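The crop confirms the choice. The bright bar with two dots at crop (124,362) and (286,296) is 130 mm long, and the grey one is 90 mm. The pin tops are at crop (122,140), (256,113) and (77,183). Next I fit the fixture pose.

Run:
```python
from h import *
from scipy.optimize import least_squares
p=cams.camera('top');s=400/90
U=lambda c,o:(np.array(c)+.5)/s-.5+o
o=np.array([215,125])
M=[((45,40,24),(122,139)),((45,-40,24),(256,112)),((26,70,24),(77,182)),((90,85,12),(35,88)),((90,-85,12),(317,30)),((-90,-85,12),(377,320)),((-90,85,12),(97,378))]
def w(q,X): c,n=np.cos(q[2]),np.sin(q[2]);return [q[0]+c*X[0]-n*X[1],q[1]+n*X[0]+c*X[1],X[2]]
r=least_squares(lambda q:np.ravel([px(p,w(q,X))-U(c,o) for X,c in M]),[590,-63,-.2],x_scale=[1,1,.01])
q=r.x;print('fixture',q[:2].round(1),np.degrees(q[2]).round(2),r.fun.round(2))
D=[ray(p,U(c,np.array([335,145])),16) for c in((124,362),(286,296))]
v=D[1]-D[0];print('bar dots',D,np.linalg.norm(v),'mid',(D[0]+D[1])/2,'yaw of y axis dir',np.degrees(np.arctan2(v[1],v[0])))
C=[ray(p,U(c,np.array([335,145])),16) for c in((93,348),(300,264),(318,309),(111,394))];print('corner mid',np.mean(C,0))
# clamp tab top z=62 centre in crop ~ (230,318)
for c in((230,318),(230,292)):
  t=ray(p,U(c,o),62 if c[1]>300 else 26);d=t[:2]-q[:2];cc,n=np.cos(q[2]),np.sin(q[2]);print('in fixture',[cc*d[0]+n*d[1],-n*d[0]+cc*d[1]])
print('home bar',w(q,(26,0,20)))
print(bot.observe()['tcp_pos'])
```

```text
fixture [591.6 -64.8] 11.48 [ 0.02 -0.01  0.21 -0.23  0.19 -0.21 -0.41 -0.7  -0.17 -0.81  0.85  0.69
 -0.69  1.22]
bar dots [array([ 444.43962867, -324.16332334,   16.        ]), array([ 481.82603894, -418.85059614,   16.        ])] 101.8009003135075 mid [ 463.13283381 -371.50695974   16.        ] yaw of y axis dir -68.45386475934197
corner mid [ 463.30977173 -371.84679744   16.        ]
in fixture [np.float64(-75.19067006214884), np.float64(0.12600957245550326)]
in fixture [np.float64(-55.95157684113112), np.float64(-2.9682012390944355)]
home bar [np.float64(617.1294268622734), np.float64(-59.592034853412706), 20]
[ 173.76521691 -600.31239771  169.31552564]
```

```bash
cat >> h.py <<'E'
def shift(target,yaw,frm=None):
    "tool-axis shift (m) and twist (rad) from the measured pose to a target, tool down"
    s=bot.observe();y0=np.radians(s['tool_rot'][2]);d=np.array(target)-np.array(s['tcp_pos'] if frm is None else frm)
    c,n=np.cos(y0),np.sin(y0)
    tw=-(np.radians(yaw)-y0);tw=(tw+np.pi)%(2*np.pi)-np.pi
    print('t',s['t'],'pos',np.round(s['tcp_pos'],1),'rot',np.round(s['tool_rot'],2),'F',np.round(s['force'],1),'op',round(float(s['opening']),3),'g',np.round(s['grasp_force'],1))
    print('shift',np.round([(c*d[0]+n*d[1])/1e3,(n*d[0]-c*d[1])/1e3,-d[2]/1e3],4),'twist',round(tw,4))
E
python3 -c "
from h import *
shift((463,-371.7,150),111.55)"
```

```text
t 1.55 pos [ 173.8 -600.3  169.3] rot [-179.99    0.     16.14] F [-0.4  0.7  0.4] op 0.997 g 0.0
shift [ 0.3414 -0.1392  0.0193] twist -1.6651
```

>>> carry_out --pt "1 0.06 -0.025 0 -0.15" --pt "1 0.12 -0.05 0 -0.3" --pt "1 0.17 -0.07 0 -0.48" --pt "1 0.22 -0.09 0 -0.66" --pt "1 0.26 -0.106 0 -0.84" --pt "1 0.3 -0.122 0.01 -1.02" --pt "1 0.3414 -0.1392 0.0193 -1.2" --pt "1 0.3414 -0.1392 0.0193 -1.38" --pt "1 0.3414 -0.1392 0.0193 -1.55" --pt "1 0.3414 -0.1392 0.0193 -1.665" --pt "1 0.3414 -0.1392 0.0193 -1.665" --pt "1 0.3414 -0.1392 0.0193 -1.665"

```text
t: 3.05
tcp_pos: [463.0, -371.7, 150.0]
tool_rot: [-180.0, -0.0, 111.4]
force: [0.3, -0.2, -0.2]
opening: 0.999
grasp_force: 0.0
```

```bash
python3 -c "
from h import *
shift((463,-371.7,3),111.55)
p=cams.camera('top');cv2.imwrite('pics/t1.png',cv2.resize(p['frame'][130:290,280:480],(800,640))[:600])
print(finder.pinpoint(p,'long_bar_mid')[:2],px(p,[463,-371.7,16]))"
```

```text
t 3.05 pos [ 463.  -371.7  150. ] rot [-180.     -0.    111.38] F [ 0.3 -0.2 -0.2] op 0.999 g 0.0
shift [0.    0.    0.147] twist -0.003
[{'centre': [259.5, 42.7, 1291.5], 'confidence': 0.81}, {'centre': [-366.6, -74.4, 1307.2], 'confidence': 0.52}] [380.84569397 218.67572519]
```

>>> carry_out --pt "1 0 0 0.04 -0.003" --pt "1 0 0 0.08 -0.003" --pt "1 0 0 0.115 -0.003" --pt "1 0 0 0.135 -0.003" --pt "1 0 0 0.146 -0.003" --pt "1 0 0 0.146 -0.003" --pt "-1 0 0 0.146 -0.003" --pt "-1 0 0 0.146 -0.003" --pt "-1 0 0 0.146 -0.003" --pt "-1 0 0 0.146 -0.003" --pt "-1 0 0 0.146 -0.003" --pt "-1 0 0 0.146 -0.003" --squeeze 25

```text
t: 4.65
tcp_pos: [463.0, -371.7, 4.0]
tool_rot: [-180.0, -0.0, 111.7]
force: [-0.1, -0.2, 0.3]
opening: 0.399
grasp_force: 0.0
```

>>> carry_out --pt "-1 0 0 0 0" --pt "-1 0 0 0 0" --pt "-1 0 0 0 0" --pt "-1 0 0 0 0" --pt "-1 0 0 -0.04 0" --pt "-1 0 0 -0.09 0" --pt "-1 0 0 -0.12 0" --pt "-1 0 0 -0.12 0"

```text
t: 5.65
tcp_pos: [464.0, -372.5, 126.3]
tool_rot: [179.9, 0.2, 111.7]
force: [-0.0, -0.2, 0.3]
opening: 0.001
grasp_force: 0.0
```

```bash
python3 -c "
from h import *
shift((0,0,0),101.48)
p=cams.camera('top');f=p['frame']
q=px(p,[463,-371.7,130]).astype(int)
a=cv2.resize(f[q[1]-50:q[1]+50,q[0]-50:q[0]+50],(400,400),interpolation=cv2.INTER_CUBIC)
p=cams.camera('scene');f=p['frame'];q=px(p,[463,-371.7,130]).astype(int);print(q)
b=cv2.resize(f[q[1]-50:q[1]+50,q[0]-50:q[0]+50],(400,400),interpolation=cv2.INTER_CUBIC)
cv2.imwrite('pics/g1.png',np.hstack([a,b]))"
```

```text
t 5.65 pos [ 464.  -372.5  126.3] rot [179.91   0.2  111.71] F [-0.  -0.2  0.3] op 0.001 g 0.0
shift [ 0.5177 -0.2934  0.1263] twist 0.1785
[355 190]
```

View pics/g1.png

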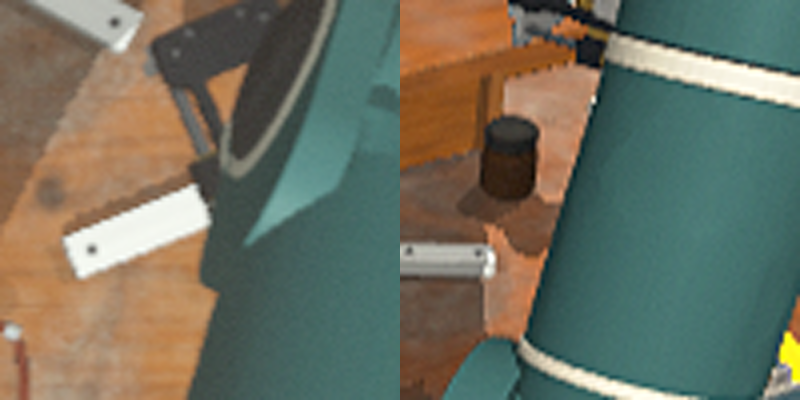

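The jaws went fully shut and the bar at left-crop (92,249) is still on the bench, so the grasp missed or slipped. I'll check whether the bar moved.

```bash
python3 -c "
from h import *
p=cams.camera('top')
q=px(p,[463,-371.7,130]).astype(int)
for c in((92,249),(63,236),(80,278),(195,185)): print(ray(p,(np.array(c)+.5)/4-.5+q-50,16).round(1))
print('old corners',[ray(p,(np.array(c)+.5)/(400/90)-.5+[335,145],16).round(1) for c in((124,362),(93,348),(111,394),(300,264))])
"
```

```text
[ 444.9 -324.5   16. ]
[ 453.4 -306.1   16. ]
[ 426.4 -316.3   16. ]
[ 485.5 -391.7   16. ]
old corners [array([ 444.4, -324.2,   16. ]), array([ 452.7, -306.5,   16. ]), array([ 426.1, -316.2,   16. ]), array([ 500.4, -427.6,   16. ])]
```

>>> carry_out --pt "1 0 0 0 0" --pt "1 0 0 0 0" --pt "1 0 0 0 0" --pt "1 0 0 0 0" --pt "-0.2 0 0 0 0"

```text
t: 6.42
tcp_pos: [463.0, -371.7, 124.0]
tool_rot: [-180.0, -0.0, 111.7]
force: [-0.1, 0.1, -0.2]
opening: 0.399
grasp_force: 0.0
```

The bar hasn't moved at all. I'll retry with the fingers part open, going lower, and check the grip before lifting.

>>> carry_out --pt "0 0 0 0.04 0" --pt "0 0 0 0.08 0" --pt "0 0 0 0.11 0" --pt "0 0 0 0.12 0" --pt "0 0 0 0.1215 0" --pt "-1 0 0 0.1215 0" --pt "-1 0 0 0.1215 0" --pt "-1 0 0 0.1215 0" --pt "-1 0 0 0.1215 0" --pt "-1 0 0 0.1215 0" --pt "-1 0 0 0.1215 0" --squeeze 40

```text
t: 7.8
tcp_pos: [463.0, -371.7, 2.5]
tool_rot: [-180.0, -0.0, 111.7]
force: [-0.5, -0.5, -0.1]
opening: 0.01
grasp_force: 0.0
```

```bash
python3 -c "
from h import *
o=[]
for n in('top','scene'):
    p=cams.camera(n);f=p['frame'];q=px(p,[463,-371.7,10]).astype(int)
    o.append(cv2.resize(f[q[1]-40:q[1]+40,q[0]-40:q[0]+40],(400,400),interpolation=cv2.INTER_CUBIC))
    for d in finder.pinpoint(p,'long_bar_mid'): print(n,d['confidence'],W(p,d['centre']))
cv2.imwrite('pics/g2.png',np.hstack(o));s=bot.observe();print(s)"
```

```text
top 0.55 [ 462.14199535 -377.00912032    5.37788184]
scene 0.69 [ 334.80800498 -483.21802816    7.08394432]
{'t': 8.0, 'joint_positions': array([ 53.2144068 ,  34.38816685, -22.87876683, 103.35433394,
        17.82399628,  45.82603945,  43.09816553]), 'qd': array([ 0.03956479,  0.02276276, -0.0388872 ,  0.00466435, -0.05961227,
       -0.0264658 ,  0.03566586]), 'tau': array([ 3.79156612e-03, -8.87660766e+01, -9.05911267e+00, -3.24243343e+01,
       -1.67245074e-02,  6.48485008e-02,  2.02904785e-04]), 'tcp_pos': array([ 463.01044457, -371.65750296,    2.52449326]), 'tool_rot': array([-1.79999065e+02, -5.96370247e-03,  1.11713369e+02]), 'force': array([-0.3679339 ,  1.00418827,  0.01001117]), 'wrist_torque': array([-0.04519283, -0.10025382,  0.05150067]), 'grasp_force': 0.0, 'opening': 0.004301316059039895}
```

View pics/g2.png

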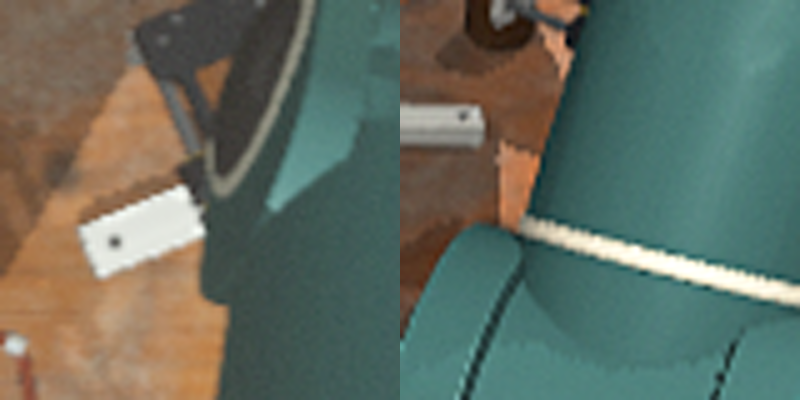

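The shut fingers appear to cover the bar's top, at about crop (195,185), which suggests the fingertips are above it and the reported height is off. I'll feel downward in small steps.

>>> carry_out --pt "-1 0 0 0.001 0" --pt "-1 0 0 0.002 0" --pt "-1 0 0 0.0025 0" --pt "-1 0 0 0.0025 0" --squeeze 25

```text
t: 8.5
tcp_pos: [463.0, -371.6, -0.1]
tool_rot: [-180.0, -0.0, 111.7]
force: [-0.1, 0.8, -0.0]
opening: 0.007
grasp_force: 0.0
```

>>> carry_out --pt "-1 0 0 0.001 0" --pt "-1 0 0 0.002 0" --pt "-1 0 0 0.002 0"

```text
t: 8.88
tcp_pos: [463.0, -371.6, -2.1]
tool_rot: [-180.0, -0.0, 111.7]
force: [0.6, 0.3, 0.7]
opening: 0.005
grasp_force: 0.0
```

>>> carry_out --pt "-1 0 0 0.001 0" --pt "-1 0 0 0.002 0" --pt "-1 0 0 0.003 0" --pt "-1 0 0 0.003 0"

```text
t: 9.38
tcp_pos: [462.9, -371.6, -5.1]
tool_rot: [-180.0, -0.0, 111.7]
force: [0.4, 0.3, 0.8]
opening: 0.004
grasp_force: 0.0
```

>>> carry_out --pt "-1 0 0 0.001 0" --pt "-1 0 0 0.002 0" --pt "-1 0 0 0.003 0" --pt "-1 0 0 0.004 0" --pt "-1 0 0 0.004 0"

```text
t: 10.0
tcp_pos: [463.0, -371.7, -9.1]
tool_rot: [-180.0, -0.0, 111.7]
force: [0.3, 0.1, 0.3]
opening: 0.002
grasp_force: 0.0
```

Still nothing at -9 mm, so I need to see the real fingertip position. I'll move up to a place both cameras can see.

```bash
python3 -c "
from h import *
shift((560,-120,150),101.48)"
```

```text
t 10.0 pos [ 463.  -371.7   -9.1] rot [-1.8000e+02 -1.0000e-02  1.1171e+02] F [0.3 0.1 0.3] op 0.002 g 0.0
shift [ 0.1979  0.1833 -0.1591] twist 0.1786
```

>>> carry_out --pt "-1 0 0 -0.06 0" --pt "-1 0 0 -0.12 0" --pt "-1 0 0 -0.159 0" --pt "-1 0.04 0.037 -0.159 0.05" --pt "-1 0.08 0.074 -0.159 0.1" --pt "-1 0.12 0.111 -0.159 0.15" --pt "-1 0.16 0.148 -0.159 0.179" --pt "-1 0.198 0.183 -0.159 0.179" --pt "-1 0.198 0.183 -0.159 0.179" --pt "-1 0.198 0.183 -0.159 0.179"

```text
t: 11.25
tcp_pos: [559.6, -120.6, 149.9]
tool_rot: [-180.0, 0.0, 101.5]
force: [-0.1, -0.9, 0.8]
opening: 0.008
grasp_force: 0.0
```

```bash
python3 -c "
from h import *
o=[];s=bot.observe();print(s['tcp_pos'],s['tool_rot'])
for n in('top','scene'):
    p=cams.camera(n);f=p['frame'];q=px(p,s['tcp_pos']).astype(int);print(n,q)
    o.append(cv2.resize(f[q[1]-40:q[1]+40,q[0]-40:q[0]+40],(400,400),interpolation=cv2.INTER_CUBIC))
cv2.imwrite('pics/g3.png',np.hstack(o))"
```

```text
[ 559.57232446 -120.56194189  149.94996852] [-1.79978751e+02  1.08303928e-02  1.01455248e+02]
top [282 173]
scene [273 189]
```

View pics/g3.png

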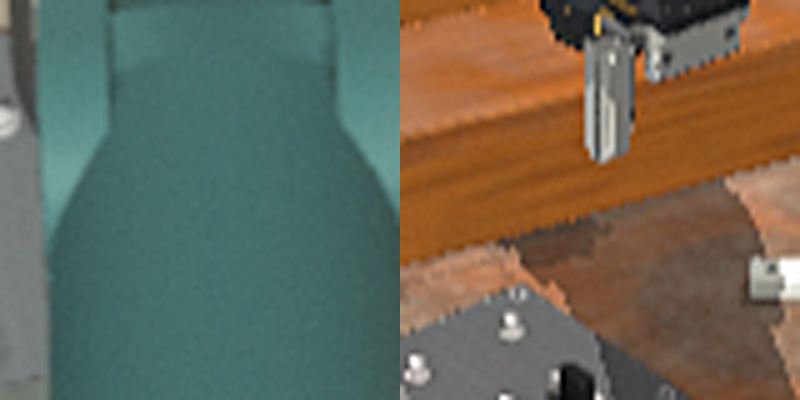

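The fingertip shows at right-crop (205,160), well above the predicted (200,200). The real tip is therefore higher than reported.

```bash
python3 -c "
from h import *
s=bot.observe();T=np.array(s['tcp_pos']);p=cams.camera('scene')
q=px(p,T);qi=q.astype(int);tip=(np.array([205,161])+.5)/5-.5+qi-40
print('pred',q,'seen',tip)
for z in range(140,205,5): print(z,px(p,[T[0],T[1],z]).round(1),(ray(p,tip,z)-T).round(1))
"
```

```text
pred [274.18316733 189.92276833] seen [274.6 180.8]
140 [274.2 192.6] [ 63.9 -36.6 -10. ]
145 [274.2 191.3] [ 56.5 -32.5  -5. ]
150 [274.2 189.9] [ 49.1 -28.4   0. ]
155 [274.2 188.6] [ 41.6 -24.3   5. ]
160 [274.2 187.2] [ 34.2 -20.1  10. ]
165 [274.2 185.8] [ 26.8 -16.   15. ]
170 [274.2 184.5] [ 19.4 -11.9  20. ]
175 [274.3 183.1] [11.9 -7.8 25. ]
180 [274.3 181.7] [ 4.5 -3.6 30. ]
185 [274.3 180.3] [-2.9  0.5 35. ]
190 [274.3 179. ] [-10.4   4.6  40. ]
195 [274.3 177.6] [-17.8   8.7  45. ]
200 [274.3 176.2] [-25.2  12.8  50. ]
```

The real tip is about 33 mm above the reported z, which explains why nothing was touched. I'll return over the bar with the jaws open and feel for the bench.

```bash
python3 -c "
from h import *
shift((463,-371.7,0),111.55)"
```

```text
t 11.4 pos [ 559.4 -121.3  150. ] rot [-1.7998e+02  1.0000e-02  1.0135e+02] F [-0.2  0.7 -0.3] op 0.007 g 0.0
shift [-0.2265 -0.1438  0.15  ] twist -0.1779
```

>>> carry_out --pt "0.5 -0.05 -0.032 0 -0.05" --pt "0.5 -0.1 -0.064 0 -0.1" --pt "0.5 -0.15 -0.096 0 -0.15" --pt "0.5 -0.2 -0.128 0 -0.178" --pt "0.5 -0.2265 -0.1438 0.03 -0.178" --pt "0.5 -0.2265 -0.1438 0.08 -0.178" --pt "0.5 -0.2265 -0.1438 0.12 -0.178" --pt "0.5 -0.2265 -0.1438 0.15 -0.178" --pt "0.5 -0.2265 -0.1438 0.16 -0.178" --pt "0.5 -0.2265 -0.1438 0.164 -0.178" --pt "0.5 -0.2265 -0.1438 0.164 -0.178"

```text
t: 12.78
tcp_pos: [464.2, -371.1, -13.1]
tool_rot: [180.0, 0.1, 111.6]
force: [0.2, 0.3, -0.5]
opening: 0.751
grasp_force: 0.0
```

Now down a few millimetres at a time.

>>> carry_out --pt "0.5 0 0 0.003 0" --pt "0.5 0 0 0.006 0" --pt "0.5 0 0 0.009 0" --pt "0.5 0 0 0.01 0" --pt "0.5 0 0 0.01 0"

```text
t: 13.4
tcp_pos: [463.8, -370.5, -24.0]
tool_rot: [-180.0, -0.0, 111.7]
force: [0.6, 0.0, -0.2]
opening: 0.751
grasp_force: 0.0
```

>>> carry_out --pt "0.5 0 0 0.001 0" --pt "0.5 0 0 0.002 0" --pt "0.5 0 0 0.003 0" --pt "0.5 0 0 0.004 0" --pt "0.5 0 0 0.004 0"

```text
t: 14.02
tcp_pos: [463.8, -370.5, -28.1]
tool_rot: [-180.0, -0.0, 111.7]
force: [0.1, 0.7, -0.5]
opening: 0.75
grasp_force: 0.0
```

>>> carry_out --pt "-1 0 0 0 0" --pt "-1 0 0 0 0" --pt "-1 0 0 0 0" --pt "-1 0 0 0 0" --pt "-1 0 0 0 0" --pt "-1 0 0 0 0" --pt "-1 0 0 0 0" --pt "-1 0 0 0 0" --squeeze 30

```text
t: 15.02
tcp_pos: [463.8, -370.6, -28.0]
tool_rot: [-180.0, -0.0, 111.7]
force: [0.3, -0.6, 1.6]
opening: 0.296
grasp_force: 30.0
```

Gripped: the opening of 0.296 is about 28 mm, at 30 N. The reported z reads about 32 mm low. I'll lift and carry it to a stand-off over the fixture.

```bash
python3 -c "
from h import *
shift((610.5,-67.1,60),101.5)"
```

```text
t 15.025 pos [ 463.8 -370.6  -28. ] rot [-1.8000e+02 -1.0000e-02  1.1166e+02] F [ 0.3 -0.6  1.6] op 0.296 g 30.0
shift [ 0.2279  0.2483 -0.088 ] twist 0.1773
```

>>> carry_out --pt "-1 0 0 -0.01 0" --pt "-1 0 0 -0.03 0" --pt "-1 0 0 -0.06 0" --pt "-1 0 0 -0.09 0" --pt "-1 0 0 -0.11 0" --pt "-1 0 0 -0.11 0"

```text
t: 15.78
tcp_pos: [464.5, -371.1, 83.7]
tool_rot: [179.9, 0.1, 111.7]
force: [0.4, -0.1, -1.9]
opening: 0.295
grasp_force: 30.0
```

Held, with the bar's weight showing on the wrist. Carrying it over.

>>> carry_out --pt "-1 0.03 0.033 0 0.03" --pt "-1 0.06 0.066 0 0.06" --pt "-1 0.09 0.099 0 0.09" --pt "-1 0.12 0.132 0 0.12" --pt "-1 0.15 0.165 0 0.15" --pt "-1 0.18 0.198 0 0.177" --pt "-1 0.21 0.23 0 0.177" --pt "-1 0.2275 0.248 0 0.177" --pt "-1 0.2275 0.248 0 0.177" --pt "-1 0.2275 0.248 0 0.177"

```text
t: 17.02
tcp_pos: [609.7, -68.4, 81.2]
tool_rot: [-179.9, -0.0, 101.5]
force: [-0.4, -0.9, -1.4]
opening: 0.295
grasp_force: 30.0
```

```bash
python3 -c "
from h import *
shift((610.5,-67.1,0),101.5)
s=bot.observe();T=np.array(s['tcp_pos']);o=[]
for n in('top','scene'):
    p=cams.camera(n);f=p['frame'];q=px(p,[610,-67,90]).astype(int);print(n,q)
    o.append(cv2.resize(f[q[1]-40:q[1]+40,q[0]-40:q[0]+40],(400,400),interpolation=cv2.INTER_CUBIC))
    for d in finder.pinpoint(p,'long_bar_mid'): print(n,d['confidence'],W(p,d['centre']))
cv2.imwrite('pics/g4.png',np.hstack(o))"
```

```text
t 17.025 pos [609.7 -68.4  81.2] rot [-1.7992e+02 -1.0000e-02  1.0148e+02] F [-0.4 -0.9 -1.4] op 0.295 g 30.0
shift [0.0011 0.0011 0.0812] twist -0.0003
top [260 157]
scene [251 202]
scene 0.77 [ 336.89523559 -480.46572715    3.4276747 ]
scene 0.5 [614.24733597 -66.71200784 117.88383298]
scene 0.22 [ 5.89972685e+02 -6.06597235e+01  1.57535216e-01]
```

View pics/g4.png

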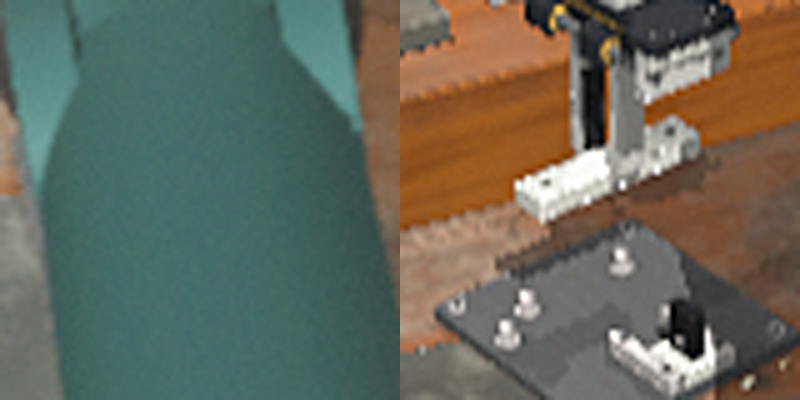

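The scene view shows the bar level in the jaws, with its dots at right-crop (545,185) and (685,127), the pins at (622,258), (527,300) and (508,330), and the clamp back. I'll compare bar and pins in this one camera.

```bash
python3 -c "
from h import *
p=cams.camera('scene');q=np.array([251,202])
U=lambda c:(np.array(c)+.5)/5-.5+q-40
F=np.array([591.6,-64.8]);a=np.radians(11.48);E=np.array([[np.cos(a),np.sin(a)],[-np.sin(a),np.cos(a)]])
for z in(121,125,129):
  d=[ray(p,U(c),z) for c in((145,185),(285,127))];v=d[0]-d[1];print(z,np.linalg.norm(v).round(1),'mid fix',(E@(np.mean(d,0)[:2]-F)).round(1),'ang in fix',(np.degrees(np.arctan2(v[1],v[0]))-101.48).round(1))
for n,X in(('far+',(45,40,24)),('far-',(45,-40,24)),('end',(26,70,24))):
  w=list(E.T@X[:2]+F)+[24]; print(n,((px(p,w)-q+40)*5).round(0))
"
```

```text
121 114.0 mid fix [ 21.6 -17.7] ang in fix -0.7
125 113.5 mid fix [ 16.5 -13.7] ang in fix -0.7
129 113.0 mid fix [11.4 -9.8] ang in fix -0.7
far+ [126. 292.]
far- [221. 250.]
end [106. 322.]
```

Agrees: the bar is about 8 mm short of the far pins and 6–8 mm short of the end pin. Lowering.

>>> carry_out --pt "-1 0 0 0.03 0" --pt "-1 0 0 0.06 0" --pt "-1 0 0 0.08 0" --pt "-1 0 0 0.088 0" --pt "-1 0 0 0.092 0" --pt "-1 0 0 0.094 0" --pt "-1 0 0 0.094 0"

```text
t: 18.15
tcp_pos: [610.7, -67.7, -11.5]
tool_rot: [180.0, 0.0, 101.5]
force: [0.3, 0.1, -1.5]
opening: 0.294
grasp_force: 30.0
```

>>> carry_out --pt "-1 0 0 0.001 0" --pt "-1 0 0 0.002 0" --pt "-1 0 0 0.003 0" --pt "-1 0 0 0.004 0" --pt "-1 0 0 0.004 0"

```text
t: 18.77
tcp_pos: [610.3, -67.6, -16.0]
tool_rot: [-180.0, -0.0, 101.5]
force: [-0.8, -0.3, -0.5]
opening: 0.295
grasp_force: 30.0
```

>>> carry_out --pt "-1 0 0 0.0005 0" --pt "-1 0 0 0.0008 0" --pt "-1 0 0 0.0008 0"

```text
t: 19.15
tcp_pos: [610.4, -67.6, -16.0]
tool_rot: [-180.0, 0.0, 101.5]
force: [-6.7, 0.7, 13.4]
opening: 0.292
grasp_force: 30.0
```

The plate contact is felt at 13 N. I'll ease off, lighten the grip and slide toward the end pin (tool +x).

>>> carry_out --pt "-1 0 0 -0.0008 0" --pt "-1 0 0 -0.0008 0" --pt "-1 0.0015 0 -0.0008 0" --pt "-1 0.003 0 -0.0008 0" --pt "-1 0.0045 0 -0.0008 0" --pt "-1 0.0055 0 -0.0008 0" --pt "-1 0.0055 0 -0.0008 0" --squeeze 10

```text
t: 20.02
tcp_pos: [609.2, -62.0, -16.0]
tool_rot: [-180.0, -0.0, 101.5]
force: [0.3, -0.3, -1.8]
opening: 0.299
grasp_force: 10.0
```

>>> carry_out --pt "-1 0.0005 0 0 0" --pt "-1 0.001 0 0 0" --pt "-1 0.0015 0 0 0" --pt "-1 0.0015 0 0 0"

```text
t: 20.52
tcp_pos: [609.0, -60.7, -16.0]
tool_rot: [-180.0, -0.0, 101.5]
force: [0.3, 0.1, -1.7]
opening: 0.298
grasp_force: 10.0
```

>>> carry_out --pt "-1 0.0005 0 0 0" --pt "-1 0.001 0 0 0" --pt "-1 0.0015 0 0 0" --pt "-1 0.002 0 0 0" --pt "-1 0.002 0 0 0"

```text
t: 21.15
tcp_pos: [608.6, -58.9, -15.9]
tool_rot: [180.0, 0.0, 101.5]
force: [0.3, -0.7, -1.1]
opening: 0.295
grasp_force: 10.0
```

>>> carry_out --pt "-1 0.0005 0 0 0" --pt "-1 0.001 0 0 0" --pt "-1 0.0015 0 0 0" --pt "-1 0.002 0 0 0" --pt "-1 0.0025 0 0 0" --pt "-1 0.003 0 0 0" --pt "-1 0.003 0 0 0"

```text
t: 22.02
tcp_pos: [608.3, -58.5, -15.8]
tool_rot: [-180.0, 0.1, 101.4]
force: [0.8, -12.6, -0.0]
opening: 0.298
grasp_force: 10.0
```

End pin contact at 12.6 N. I'll ease that off and push toward the far pins (tool +y).

>>> carry_out --pt "-1 -0.0015 0 0 0" --pt "-1 -0.0015 0.0015 0 0" --pt "-1 -0.0015 0.003 0 0" --pt "-1 -0.0015 0.0045 0 0" --pt "-1 -0.0015 0.006 0 0" --pt "-1 -0.0015 0.0065 0 0" --pt "-1 -0.0015 0.0065 0 0"

```text
t: 22.9
tcp_pos: [613.7, -57.7, -16.1]
tool_rot: [-179.9, 0.1, 101.5]
force: [-5.4, -9.5, 4.0]
opening: 0.299
grasp_force: 10.1
```

>>> carry_out --pt "-1 0 0.0005 0 0" --pt "-1 0 0.001 0 0" --pt "-1 0 0.0015 0 0" --pt "-1 0 0.002 0 0" --pt "-1 0 0.002 0 0"

```text
t: 23.52
tcp_pos: [615.6, -57.2, -16.1]
tool_rot: [-179.9, 0.1, 101.5]
force: [-6.3, -8.6, 3.6]
opening: 0.299
grasp_force: 10.1
```

>>> carry_out --pt "-1 0 0.0005 0 0" --pt "-1 0 0.001 0 0" --pt "-1 0 0.0015 0 0" --pt "-1 0 0.002 0 0" --pt "-1 0 0.0025 0 0" --pt "-1 0 0.0025 0 0"

```text
t: 24.28
tcp_pos: [616.4, -57.2, -16.2]
tool_rot: [-179.7, 0.1, 101.4]
force: [-16.3, -10.0, 14.0]
opening: 0.292
grasp_force: 10.0
```

All three pins are in contact now. I'll release part-way and push the bar's middle with the near finger so it seats squarely.

>>> carry_out --pt "-0.1 0 -0.0015 -0.0005 0" --pt "-0.1 0 -0.0015 -0.001 0" --pt "-0.1 0 -0.0015 -0.0015 0" --pt "-0.1 0 -0.0015 -0.0015 0" --pt "-0.1 0 0.001 -0.0015 0" --pt "-0.1 0 0.003 -0.0015 0" --pt "-0.1 0 0.0045 -0.0015 0" --pt "-0.1 0 0.005 -0.0015 0" --pt "-0.1 0 0.005 -0.0015 0"

```text
t: 25.4
tcp_pos: [623.3, -54.2, -14.6]
tool_rot: [-179.9, -0.0, 101.5]
force: [-5.2, 0.0, 3.5]
opening: 0.45
grasp_force: 2.5
```

>>> carry_out --pt "-0.1 0 0.0005 0 0" --pt "-0.1 0 0.001 0 0" --pt "-0.1 0 0.0015 0 0" --pt "-0.1 0 0.002 0 0" --pt "-0.1 0 0.002 0 0"

```text
t: 26.02
tcp_pos: [623.5, -54.2, -14.8]
tool_rot: [-179.7, -0.0, 101.5]
force: [-16.3, -1.9, 13.4]
opening: 0.454
grasp_force: 8.3
```

Firmly seated. Backing off and lifting to check.

>>> carry_out --pt "-0.1 0 -0.003 0 0" --pt "-0.1 0 -0.0085 0 0" --pt "-0.1 0 -0.0085 -0.005 0" --pt "-0.1 0 -0.0085 -0.02 0" --pt "-0.1 0 -0.0085 -0.06 0" --pt "-0.1 0 -0.0085 -0.095 0" --pt "-0.1 0 -0.0085 -0.095 0"

```text
t: 26.9
tcp_pos: [619.6, -55.4, 84.3]
tool_rot: [179.7, 0.1, 101.5]
force: [-0.6, 0.8, -0.3]
opening: 0.451
grasp_force: 0.0
```

```bash
python3 -c "
from h import *
s=bot.observe();print(s['t'],s['tcp_pos'],s['force'],s['opening'])
p=cams.camera('scene');f=p['frame'];q=px(p,[600,-62,20]).astype(int);print(q)
cv2.imwrite('pics/g5.png',cv2.resize(f[q[1]-35:q[1]+35,q[0]-35:q[0]+35],(600,600),interpolation=cv2.INTER_CUBIC))
F=np.array([591.6,-64.8]);a=np.radians(11.48);E=np.array([[np.cos(a),np.sin(a)],[-np.sin(a),np.cos(a)]])
def P(X): return ((px(p,list(E.T@X[:2]+F)+[X[2]])-q+35)*600/70).round(0)
print('bar corners pred',[P(np.array(X)) for X in((12,65,28),(40,65,28),(40,-65,28),(12,-65,28))])
for n in('scene','top'):
  for th in('long_bar_mid','clamp_grip'):
    p=cams.camera(n)
    for d in finder.pinpoint(p,th):
      w=W(p,d['centre']);print(n,th,round(d['confidence'],2),'fix',(E@(w[:2]-F)).round(1),w[2].round(1))
"
```

```text
26.9 [619.63065047 -55.3822037   84.33181834] [-0.61541957  0.75874227 -0.30271623] 0.45058349141546894
[252 222]
bar corners pred [array([163., 341.]), array([119., 308.]), array([384., 188.]), array([429., 219.])]
scene long_bar_mid 0.7 fix [-334.  -357.1] 4.0
scene long_bar_mid 0.52 fix [27.6  0.1] 20.6
scene clamp_grip 0.45 fix [-72.3  -0.9] 55.3
top long_bar_mid 0.93 fix [-336.9 -356.1] 10.2
top clamp_grip 0.44 fix [ -37.2 -251.8] -1.9
```

View pics/g5.png

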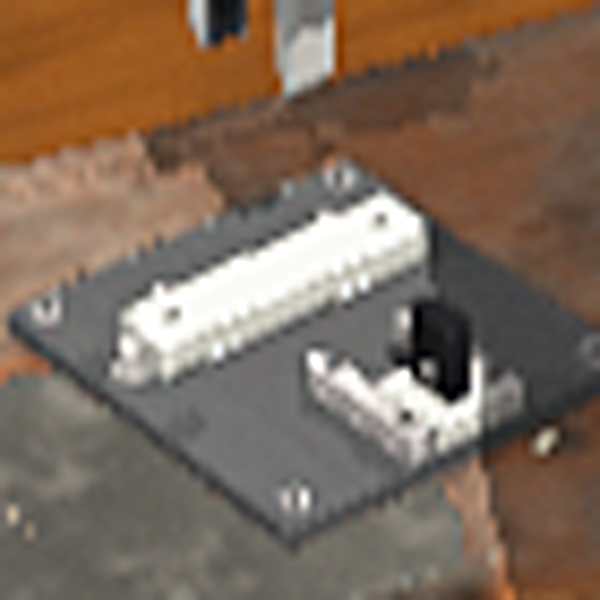

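The bar's corners at about (165,345), (125,318), (385,192) and (428,228) match the predicted home pose, with the end pin touching at (130,365). The black clamp tab stands at (440,345), fully back. I'll shut the fingers and go behind the tab.

>>> carry_out --pt "-1 -0.0015 -0.03 0 0" --pt "-1 -0.0015 -0.06 0 0" --pt "-1 -0.0015 -0.1 0 0" --pt "-1 -0.0015 -0.143 0 0" --pt "-1 -0.0015 -0.143 0 0" --pt "-1 -0.0015 -0.143 0.03 0" --pt "-1 -0.0015 -0.143 0.06 0" --pt "-1 -0.0015 -0.143 0.078 0" --pt "-1 -0.0015 -0.143 0.078 0" --pt "-1 -0.0015 -0.143 0.078 0"

```text
t: 28.6
tcp_pos: [478.4, -85.4, 3.3]
tool_rot: [180.0, 0.0, 101.5]
force: [0.5, -0.0, 0.1]
opening: 0.007
grasp_force: 0.0
```

```bash
python3 -c "
from h import *
F=np.array([591.6,-64.8]);a=np.radians(11.48);E=np.array([[np.cos(a),np.sin(a)],[-np.sin(a),np.cos(a)]])
s=bot.observe();print(s['t'],s['tcp_pos'],s['force'],'fix',E@(np.array(s['tcp_pos'])[:2]-F))
p=cams.camera('scene');f=p['frame'];q=px(p,[510,-80,50]).astype(int)
cv2.imwrite('pics/g6.png',cv2.resize(f[q[1]-35:q[1]+35,q[0]-35:q[0]+35],(500,500),interpolation=cv2.INTER_CUBIC))
"
```

```text
28.6 [478.42035475 -85.35040752   3.27998262] [ 0.52709858 -0.01758153  0.13236262] fix [-115.00546276    2.38639574]
```

View pics/g6.png

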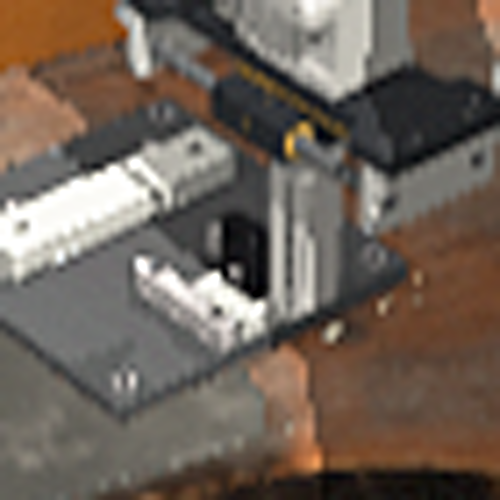

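The shut fingers stand just behind the tab, with the tip at about (300,300), clear of the rails. Pushing the clamp forward.

>>> carry_out --pt "-1 0 0.008 0 0" --pt "-1 0 0.014 0 0" --pt "-1 0 0.02 0 0" --pt "-1 0 0.026 0 0" --pt "-1 0 0.032 0 0" --pt "-1 0 0.038 0 0" --pt "-1 0 0.044 0 0" --pt "-1 0 0.05 0 0" --pt "-1 0 0.056 0 0" --pt "-1 0 0.062 0 0" --pt "-1 0 0.067 0 0" --pt "-1 0 0.067 0 0"

```text
t: 30.15
tcp_pos: [544.0, -71.8, 2.5]
tool_rot: [180.0, -0.0, 101.5]
force: [-0.4, 0.1, -0.5]
opening: 0.004
grasp_force: 0.0
```

>>> carry_out --pt "-1 0 0.0015 0 0" --pt "-1 0 0.003 0 0" --pt "-1 0 0.0045 0 0" --pt "-1 0 0.006 0 0" --pt "-1 0 0.0075 0 0" --pt "-1 0 0.009 0 0" --pt "-1 0 0.0105 0 0" --pt "-1 0 0.012 0 0"

```text
t: 31.15
tcp_pos: [555.2, -69.6, 2.5]
tool_rot: [-180.0, -0.0, 101.5]
force: [-3.1, 1.0, 3.3]
opening: 0.002
grasp_force: 1.5
```

```bash
python3 -c "
from h import *
F=np.array([591.6,-64.8]);a=np.radians(11.48);E=np.array([[np.cos(a),np.sin(a)],[-np.sin(a),np.cos(a)]])
s=bot.observe();print(s['t'],s['tcp_pos'],s['force'],'fix',E@(np.array(s['tcp_pos'])[:2]-F))
p=cams.camera('scene');f=p['frame'];q=px(p,[560,-70,40]).astype(int)
cv2.imwrite('pics/g7.png',cv2.resize(f[q[1]-35:q[1]+35,q[0]-35:q[0]+35],(500,500),interpolation=cv2.INTER_CUBIC))
for d in finder.pinpoint(p,'clamp_grip'): w=W(p,d['centre']);print(d['confidence'],(E@(w[:2]-F)).round(1),w[2])
"
```

```text
31.15 [555.23010658 -69.60403576   2.52485981] [-3.11022665  1.04721253  3.26884842] fix [-36.59841334   2.53062211]
0.45 [-11.8  -1.2] 57.80472060510555
0.25 [1.  3.9] -0.85129917205543
```

View pics/g7.png

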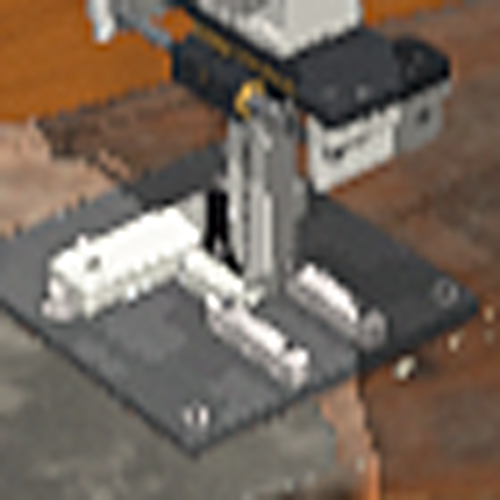

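The clamp is following, with its jaw at about (195,265), almost on the bar. A few more small steps until the force rises.

>>> carry_out --pt "-1 0 0.001 0 0" --pt "-1 0 0.002 0 0" --pt "-1 0 0.003 0 0" --pt "-1 0 0.003 0 0"

```text
t: 31.75
tcp_pos: [558.3, -69.0, 2.5]
tool_rot: [180.0, -0.0, 101.5]
force: [-1.8, 1.5, 0.8]
opening: 0.007
grasp_force: 0.9
```

>>> carry_out --pt "-1 0 0.001 0 0" --pt "-1 0 0.002 0 0" --pt "-1 0 0.003 0 0" --pt "-1 0 0.003 0 0"

```text
t: 32.25
tcp_pos: [559.5, -68.8, 2.3]
tool_rot: [-179.8, -0.0, 101.5]
force: [-13.5, -0.2, 9.9]
opening: 0.003
grasp_force: 6.8
```

The jaw bears on the bar at 13 N, where predicted. Hold, back off, lift and check.

>>> carry_out --pt "-1 0 0.0005 0 0" --pt "-1 0 0.0005 0 0" --pt "-1 0 -0.005 0 0" --pt "-1 0 -0.02 0 0" --pt "-1 0 -0.02 0 0" --pt "-1 0 -0.02 -0.04 0" --pt "-1 0 -0.02 -0.09 0" --pt "-1 0 -0.02 -0.14 0" --pt "-1 0 -0.02 -0.16 0" --pt "-1 0 -0.02 -0.16 0"

```text
t: 33.5
tcp_pos: [542.4, -72.7, 164.0]
tool_rot: [179.8, 0.1, 101.5]
force: [-0.7, 0.4, -1.0]
opening: 0.004
grasp_force: 0.0
```

```bash
python3 -c "
from h import *
F=np.array([591.6,-64.8]);a=np.radians(11.48);E=np.array([[np.cos(a),np.sin(a)],[-np.sin(a),np.cos(a)]])
s=bot.observe();print(s['t'],s['tcp_pos'],s['force'])
p=cams.camera('scene');f=p['frame'];q=px(p,[600,-62,20]).astype(int)
cv2.imwrite('pics/g8.png',cv2.resize(f[q[1]-35:q[1]+35,q[0]-35:q[0]+35],(600,600),interpolation=cv2.INTER_CUBIC))
for th in('clamp_grip','long_bar_mid'):
  for d in finder.pinpoint(p,th): w=W(p,d['centre']);print(th,d['confidence'],(E@(w[:2]-F)).round(1),w[2])
"
```

```text
33.5 [542.41839688 -72.65326317 163.98108587] [-0.74184935  0.35412848 -0.98151539]
clamp_grip 0.7 [26.9 73.2] 15.30783061826699
clamp_grip 0.51 [-9.   2.2] 54.16308297351721
long_bar_mid 0.66 [27.9  4.4] 20.618863272093392
long_bar_mid 0.56 [-334.3 -359.7] 2.162344550538277
long_bar_mid 0.35 [41.6  3.3] 8.841497309431738
```

View pics/g8.png

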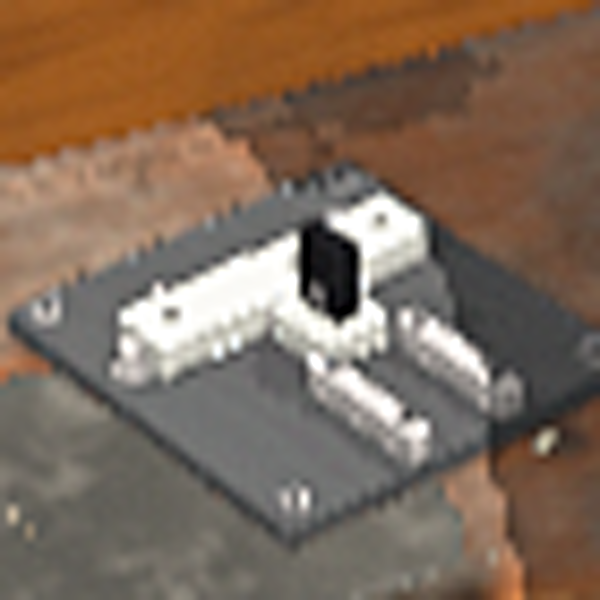

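The bar is home, with its dots at (172,314) and (380,220), unchanged since it was seated. The jaw is against it, the tab is at (330,270), and the gripper is clear. Handing in.

```bash
python3 -c "
from rig import bot
print(bot.hand_in())"
```

```text
the job is handed in; nothing more can be done
None
```

The long bar is seated against all three pins with the clamp closed on it, and I handed the job in at about 33.5 s; `hand_in()` returned no verdict, so I don't know the result.

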